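# Weigh the tall tack tin on its hand scale

## Task

Weigh the tall tin of tacks: lift it by the black grip of its own spring scale until the tin hangs well clear of the table, and keep it hanging still and upright for about two seconds so that the scale can be read. Then set it down gently, upright and wholly on the cork mat, and let go; do not drop it or tip it over, and leave the short tin and its scale where they stand.

Things in the scene. Friction and masses are not known exactly. Their poses are not given: they have to be found in the camera images.
- tall_tin: the tin to weigh: closed round metal tin, 88 mm across and 100 mm tall, mass 0.35 to 0.7 kg, loose, standing upright. Origin at the centre of its underside, z up. A rigid wire bail rises 24 mm over the lid, spanning the tin's y axis; a spring scale is shackled to it and always stays upright over the tin's axis (it only slides along it). Overall height 226 mm with the scale at rest
- tall_grip (a point): centre of the black cross grip on top of the tall tin's scale, 208 mm above the tin's underside with the scale at rest. The grip is a block 22 mm thick along the tin's x axis, 80 mm long along its y axis and 36 mm high; below it is the scale's round steel barrel, 30 mm across and 60 mm long. Axes as the tin's
- tall_scale (a joint): how far the tall tin's scale is drawn out, m: 0 at rest, up to 0.07. Spring 150 N/m, so the grip rises 23 to 46 mm before the tin leaves the table
- mat: square cork mat, 140 x 140 x 4 mm, fixed flat on the table. Origin at the centre of its underside, x and y along its sides, z up
- short_tin: bystander: a shorter, wider tin of the same metal, 112 mm across and 55 mm tall, with an equal bail, scale and black grip (181 mm overall). Origin at the centre of its underside
Things that resemble listed ones, but are neither listed nor needed, are in the scene too. What is shaped like the tall_tin but green is not meant.

How it is judged:
By the outcome, as a careful person would: the job done as asked, in the order asked, and still so for the second after the job is handed in, with the robot touching nothing.
It also fails if it takes over 54 s, if anything falls off the work surface, if the arm or the gripper's body presses on something with over 40 N, if the wrist force passes 120 N, or if a joint passes its speed limit or range.

## Robot

A 6-joint arm with a two-finger parallel gripper is mounted at the origin on the work surface. World frame = base frame: x ahead of the robot, y to its left, z up, the work surface at z = 0. Lengths are in mm, angles in rad, forces in N, time in s.
With the tool pointing down it reaches from about 325 to 750 mm from the base axis. Payload 7.6 kg.
Tool frame: the origin (TCP) lies midway between the tips of the shut fingers; the grasp point (between the pads) lies 19 mm behind it (ctrl.hold_point_z is the distance from the TCP to the grasp point, in mm); z points along the fingers, x is the direction in which the jaws open and shut, and the axes are right-handed (so a half turn about z gives the same grasp; the last joint's range is limited). The gripper opens to 85 mm and grips with 20 to 120 N. Pads are 22 mm wide; open, the fingers measure 114 mm over their backs; the gripper's body (76 mm by 85 mm) begins 54 mm behind the grasp point. The pads swing forward as they close: fully open they stand 13 mm farther back than shut.
Start: joints at [-1.292, 0.052, 1.401, -0, 1.689, -0.07], TCP at [179.455, -493.398, 231.323] pointing down, gripper open.
Joint ranges: [-2.9, 2.9], [-0.91, 2.17], [0.12, 2.37], [-1.06, 4.2], [0.26, 2.73], [-2.93, 2.93]. Speed limits (rad/s): [2.57, 2.57, 3.01, 3.14, 3.14, 3.14].

## Interface

Orientations are given as a unit quaternion [x, y, z, w].
In Python, from rig import ctrl gives the robot as it stands. The module is installed in compiled form; this text tells all that it offers.
- The arm moves only by the tool move_arm, never from a script. Its arguments are lists of equal length, an entry for each row: "gripper": the closure, from 0 (fully open) to 1 (shut); "offset": the shift along the tool's x, y, z in units of 0.1 m (1.0 is 0.1 m), a list of three; "rot": the turn, a rotation vector about the tool's x, y, z in units of 45 degrees (1.0 is 45 degrees), a list of three. A call has 1 to 5 rows; each row is the pose to reach, as a shift and turn from the pose commanded when the call began, along the tool's axes at that moment; what a row does not reach only later rows make up. A row lasts 1/8 s, in which the tool goes at most 62.5 mm and 10.7 degrees, less where a joint would pass 70% of its speed; a pose out of reach is approached as far as the arm can. A call with a number of a shift or a turn outside -1 to 1 is refused whole. A call with a gripper value outside its range is refused whole. The fingers move at their own pace and stop on an object; "squeeze" is the grip in N (left out, the last holds). Time passes only in rows, so rows that repeat a pose let the fingers close. It gives the time, the measured TCP pose, the force and the opening at its end, in the units of the state.
- ctrl.get_state(): the state, without advancing time (a new reading comes with each control period).
- ctrl.snapshot(name): name is "scene" or "side" or "wrist"; returns (picture, depth): 384x512x3 uint8, red, green, blue; 384x512 float32, mm along the optical axis (not along the pixel's ray), 0 where there is no reading.
- ctrl.camera_info(name): a dict with "fx", "fy", "cx", "cy" (pixels), "eye" and "rotation" of the camera in the world; the wrist camera has in their place "hand_eye" (4x4, takes a point from camera to tool coordinates, whose origin is the TCP and whose axes are the tool frame's). Camera axes: x right, y up, looking along -z (the intrinsics and any distortion apply to the point x, -y, -z); pixel columns grow to the right and rows downward; lengths in mm; the calibration is good to about 2 mm. A picture is of the moment at which its call begins: read the wrist's pose just before it. camera_info takes no time and is no camera call.
- ctrl.job_done(): hands the job in, once; it reports no verdict.
Trained networks look in the newest picture that a camera, given by its name, has taken for a name from the list of things; names that differ only in an ending like _2 or _b are one class to them, and where a whole thing is asked for, a point or a joint stands for the part that bears it (a point fixed in the world has none). Each returns a list of dicts, best first, with "confidence" (0 to 1); they miss things now and then, are a little off and sometimes report something else, mostly with a low value. They report only what shows in the picture. A call takes as long as a camera call. They do not tell look-alikes from the thing itself.
- ctrl.search_frame(target, camera): "uv" ([column, row] in pixels, amid what is visible of it).
- ctrl.regions_of(target, camera): "pixels" (384x512 bool, what is visible of it) and "uv" ([column, row] in pixels, amid what is visible of it).
The state is a dict: "time": time; "joint_pos": joint angles; "joint_vel": joint speeds; "tau": joint torques, N m; "eef_pos": TCP position; "tool_rot": TCP orientation; "contact_force": force on the tool from outside, world axes, zero at the start; "ft_torque": the same for the moment, N m; "finger_gap": finger opening in mm.
Only numpy, scipy, OpenCV 4.12 (cv2) and the standard library are available. Lean on these libraries where they do the work, as an engineer would, in place of code of your own. Each camera call takes 0.05 s, during which the arm holds its last target. There are 200 camera calls.

## Working session

There is one attempt and no reset: what is moved stays moved. The work goes in short steps, Python scripts to look and compute and a tool call to move; the robot and the scene stay as the last step left them, time stands still between calls to the robot, and variables do not carry over. Pictures are saved under pics/ and viewed, about 8 in all and at most 12, crops included, and the job is handed in when it is done.

Besides the shell and the picture viewer there is one more tool, called after "Call:" as name(argument=value, ...) on one line, values as JSON. move_arm: Moves the arm, as the interface text tells. Its arguments: {"type":"object","properties":{"gripper":{"type":"array","items":{"type":"number"}},"offset":{"type":"array","items":{"type":"array","items":{"type":"number"}}},"rot":{"type":"array","items":{"type":"array","items":{"type":"number"}}},"squeeze":{"type":"number"}},"required":["gripper","offset","rot"]}

```bash
mkdir -p pics
cat > h.py <<'E'
import numpy as np, cv2
from rig import ctrl
from scipy.spatial.transform import Rotation as R
def cloud(cam,d,st=None):
    i=ctrl.camera_info(cam); v,u=np.mgrid[0:384,0:512]
    p=np.stack([(u-i['cx'])/i['fx']*d,-(v-i['cy'])/i['fy']*d,-d],-1)
    if 'hand_eye' in i:
        H=np.array(i['hand_eye']); p=p@H[:3,:3].T+H[:3,3]
        return p@R.from_quat(st['tool_rot']).as_matrix().T+np.array(st['eef_pos'])
    return p@np.array(i['rotation']).T+np.array(i['eye'])
def save(n,im): cv2.imwrite('pics/'+n,im[...,::-1])
E
python3 - <<'E'
from h import *
print(ctrl.camera_info('scene'))
ims=[]
for c in ('scene','side'):
    im,d=ctrl.snapshot(c); ims.append(im); P=cloud(c,d); np.savez(f'{c}.npz',im=im,d=d,P=P)
    for t in ('tall_tin','tall_grip','short_tin','mat'):
        for r in ctrl.regions_of(t,c):
            m=r['pixels']&(d>0); q=P[m]
            print(c,t,round(r['confidence'],2),np.round(r['uv']),m.sum(),np.round(np.percentile(q,[2,50,98],axis=0)).tolist() if m.sum() else '', im[m].mean(0).round())
save('a.png',ims[0]); save('b.png',ims[1])
print(ctrl.get_state())
E
```

```text
{'fx': 451.8475688214122, 'fy': 451.8475688214122, 'cx': 255.74215103939153, 'cy': 192.40971697647657, 'eye': array([1295.97056391,  775.56062224,  866.80672111]), 'rotation': array([0.17602884, 0.44195763, 0.82029142, 0.31750479])}Traceback (most recent call last):
  File "<stdin>", line 5, in <module>
  File "h.py", line 10, in cloud
    return p@np.array(i['rotation']).T+np.array(i['eye'])
           ~^~~~~~~~~~~~~~~~~~~~~~~~~~
ValueError: matmul: Input operand 1 has a mismatch in its core dimension 0, with gufunc signature (n?,k),(k,m?)->(n?,m?) (size 4 is different from 3)
```

Rotation is a quaternion.

```bash
sed -i "s/np.array(i\['rotation'\]).T/R.from_quat(i['rotation']).as_matrix().T/" h.py
python3 - <<'E'
from h import *
ims=[]
for c in ('scene','side'):
    im,d=ctrl.snapshot(c); ims.append(im); P=cloud(c,d); np.savez(f'{c}.npz',im=im,d=d,P=P)
    print(c,'dist' ,[k for k in ctrl.camera_info(c)])
    for t in ('tall_tin','tall_grip','short_tin','mat'):
        for r in ctrl.regions_of(t,c):
            m=r['pixels']&(d>0); q=P[m]
            print(c,t,round(r['confidence'],2),np.round(r['uv']),m.sum(),np.round(np.percentile(q,[2,50,98],axis=0)).tolist() if m.sum() else '', im[m].mean(0).round())
save('a.png',ims[0]); save('b.png',ims[1])
print(ctrl.get_state())
E
```

```text
scene dist ['fx', 'fy', 'cx', 'cy', 'eye', 'rotation']
scene tall_tin 0.84 [215. 177.] 1125 [[473.0, -298.0, 5.0], [516.0, -248.0, 94.0], [545.0, -226.0, 227.0]] [119. 120. 118.]
scene tall_tin 0.73 [183. 161.] 1155 [[486.0, -489.0, 5.0], [532.0, -402.0, 99.0], [564.0, -375.0, 227.0]] [49. 90. 54.]
scene tall_grip 0.75 [183. 132.] 349 [[328.0, -679.0, 58.0], [529.0, -409.0, 203.0], [539.0, -378.0, 229.0]] [52. 64. 51.]
scene tall_grip 0.6 [218. 146.] 295 [[239.0, -636.0, 1.0], [513.0, -257.0, 193.0], [529.0, -231.0, 228.0]] [82. 77. 72.]
scene short_tin 0.76 [321. 266.] 1897 [[516.0, 198.0, 8.0], [574.0, 253.0, 56.0], [614.0, 295.0, 182.0]] [109. 108. 108.]
scene mat 0.68 [254. 225.] 1166 [[461.0, -133.0, 1.0], [532.0, -60.0, 5.0], [601.0, 6.0, 9.0]] [170. 135.  92.]
side dist ['fx', 'fy', 'cx', 'cy', 'eye', 'rotation']
side tall_tin 0.91 [282. 137.] 2009 [[462.0, -339.0, -0.0], [500.0, -249.0, 99.0], [544.0, -225.0, 226.0]] [83. 77. 73.]
side tall_tin 0.65 [285.  91.] 813 [[481.0, -645.0, -2.0], [521.0, -403.0, 101.0], [577.0, -294.0, 227.0]] [46. 58. 32.]
side tall_grip 0.87 [282. 
[... 437 characters left out ...]
91.  53.]
{'time': 0.55, 'joint_pos': array([-1.29229039e+00,  5.22183214e-02,  1.40070345e+00,  2.20460811e-05,
        1.68862598e+00, -7.03426035e-02]), 'joint_vel': array([-0.00036432, -0.00098848,  0.00030248, -0.00039953,  0.00059716,
        0.0007661 ]), 'tau': array([-7.80715127e-04, -3.81291568e+01, -3.60120714e+01, -2.01364228e-04,
        3.95564493e-04, -1.51988314e-05]), 'eef_pos': array([ 179.46305958, -493.38710447,  231.31200007]), 'tool_rot': array([ 8.19090461e-01, -5.73664375e-01,  2.43340452e-05,  5.63814377e-06]), 'contact_force': array([ 0.28886697, -0.8858971 , -0.45125173]), 'ft_torque': array([ 0.03467046, -0.01376332, -0.01886244]), 'finger_gap': 85.53866328810771}
```

View pics/a.png

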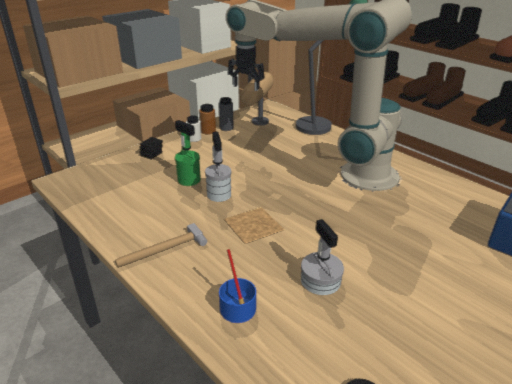

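View pics/b.png

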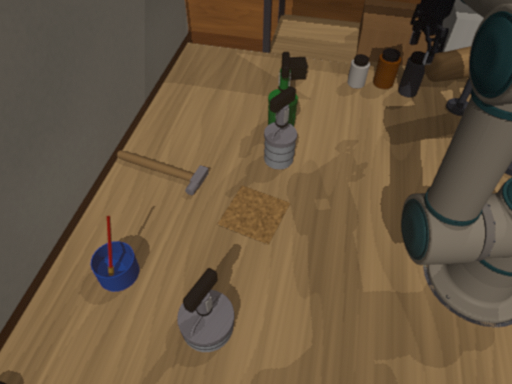

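In the scene picture, two tall tins fit: the silver one at (218,180), and the green one at (188,163), which is excluded. The short tin is at (321,270) and the mat at (254,224). The silver tin is the target. I'll confirm it in a crop and measure the grip.

Run:
```python
from h import *
crops=[];A=[];T=[];M=[]
for c,(u,v) in (('scene',(215,165)),('side',(280,130))):
    z=np.load(c+'.npz'); P=z['P'];im=z['im']
    crops.append(cv2.resize(im[v-60:v+60,u-60:u+60],(390,390),interpolation=cv2.INTER_CUBIC))
    near=(np.hypot(P[...,0]-508,P[...,1]+262)<60)&(z['d']>0)
    a=P[near&(P[...,2]>222)&(P[...,2]<232)][:,:2]; g=P[near&(P[...,2]>192)&(P[...,2]<232)][:,:2]; A.append(g)
    for n,q in(('top',a),('grip',g)): print(c,n,len(q),cv2.minAreaRect(q.astype(np.float32)))
    w=P[near&(P[...,2]>8)&(P[...,2]<95)]
    from scipy.optimize import least_squares
    f=least_squares(lambda x:np.hypot(w[:,0]-x[0],w[:,1]-x[1])-44,[505,-262],loss='soft_l1'); print('axis',f.x,np.median(abs(f.fun)),len(w))
    hsv=cv2.cvtColor(im,cv2.COLOR_RGB2HSV)
    r=max(ctrl.regions_of('mat',c),key=lambda r:r['confidence']) 
    m=cv2.erode(r['pixels'].astype(np.uint8),np.ones((2,2)))>0
    q=P[m&(abs(P[...,2]-4)<6)][:,:2]; print('mat',cv2.minAreaRect(q.astype(np.float32)))
print('both',cv2.minAreaRect(np.vstack(A).astype(np.float32)))
save('c.png',np.hstack(crops))
```

```text
scene top 72 ((504.79327392578125, -265.01751708984375), (75.90767669677734, 19.96117401123047), 57.940242767333984)
scene grip 149 ((506.53369140625, -264.65692138671875), (78.74507904052734, 25.378572463989258), 59.45824432373047)
axis [ 500.72554414 -270.93724803] 1.5425473831911418 531
mat ((529.8949584960938, -62.6658935546875), (140.2118377685547, 134.638427734375), 77.81548309326172)
side top 167 ((502.748291015625, -267.388671875), (78.50392150878906, 21.479873657226562), 58.077274322509766)
side grip 414 ((501.9894104003906, -265.0633544921875), (81.70741271972656, 26.082508087158203), 56.28969192504883)
axis [ 503.33450628 -270.6909561 ] 0.9678943666994542 665
mat ((527.3106689453125, -60.53339385986328), (136.40345764160156, 134.73516845703125), 77.18379974365234)
both ((503.59210205078125, -265.39654541015625), (81.85952758789062, 29.38705062866211), 63.33267593383789)
```

View pics/c.png

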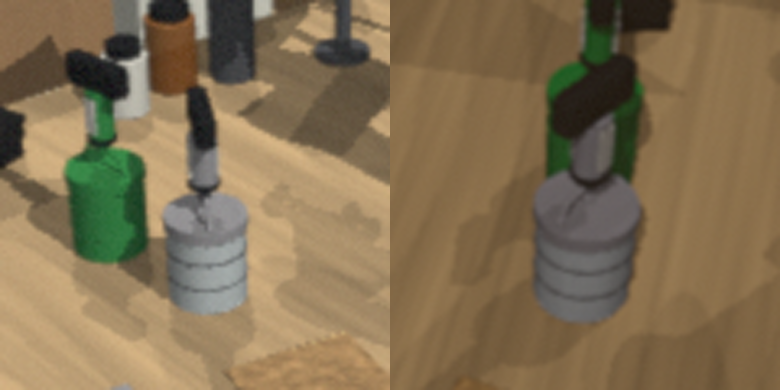

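The crop shows the silver tin, ribbed, with a grey barrel and black grip. The green look-alike stands behind it. The grip centre is about (503.5,-266.5), with its long axis at 58° and top at z≈227, so the jaw axis goes to -32°. I'll raise, turn and approach.

Call:
move_arm(gripper=[0, 0, 0, 0, 0], offset=[[-0.05, -0.2, -0.2], [-0.1, -0.4, -0.4], [-0.15, -0.6, -0.6], [-0.2, -0.8, -0.7], [-0.25, -1, -0.7]], rot=[[0, 0, -0.17], [0, 0, -0.34], [0, 0, -0.51], [0, 0, -0.68], [0, 0, -0.84]], squeeze=60)

```text
time: 1.27
eef_pos: [265.5, -435.6, 302.5]
tool_rot: [0.961, -0.275, 0.001, 0.001]
contact_force: [0.5, -0.6, 0.2]
finger_gap: 85.6
```

```bash
cat > g.py <<'E'
import sys
from h import *
def go(x,y,z=None):
    s=ctrl.get_state(); m=R.from_quat(s['tool_rot']).as_matrix(); p=s['eef_pos']
    d=np.array([x,y,p[2] if z is None else z])-p
    print('t',s['time'],'p',p.round(1),'F',s['contact_force'].round(1),'gap',round(s['finger_gap'],1),'jawdeg',np.degrees(np.arctan2(m[1,0],m[0,0])).round(1),'tilt',m[:,2].round(3),'tool units',(m.T@d/100).round(3))
go(*map(float,sys.argv[1:]))
E
python3 g.py 503.5 -266.5 300
```

```text
t 1.275 p [ 265.5 -435.6  302.5] F [ 0.5 -0.6  0.2] gap 85.6 jawdeg -32.0 tilt [ 0.001 -0.002 -1.   ] tool units [ 1.123 -2.694  0.024]
```

Call:
move_arm(gripper=[0, 0, 0, 0, 0], offset=[[0.1, -0.2, 0], [0.18, -0.4, 0], [0.26, -0.6, 0], [0.33, -0.8, 0], [0.4, -1, 0]], rot=[[0, 0, 0], [0, 0, 0], [0, 0, 0], [0, 0, 0], [0, 0, 0]])

```text
time: 1.9
eef_pos: [352.6, -372.0, 301.4]
tool_rot: [0.961, -0.277, 0.0, 0.0]
contact_force: [0.1, -0.1, 0.3]
finger_gap: 85.6
```

Call:
move_arm(gripper=[0, 0, 0, 0, 0], offset=[[0.1, -0.2, 0], [0.18, -0.4, 0], [0.26, -0.6, 0], [0.33, -0.8, 0], [0.4, -1, 0]], rot=[[0, 0, 0], [0, 0, 0], [0, 0, 0], [0, 0, 0], [0, 0, 0]])

```text
time: 2.52
eef_pos: [439.7, -308.7, 301.3]
tool_rot: [0.961, -0.277, 0.0, 0.0]
contact_force: [0.0, -0.7, 0.0]
finger_gap: 85.3
```

```bash
python3 - <<'E'
from h import *
s=ctrl.get_state(); im,d=ctrl.snapshot('wrist'); P=cloud('wrist',d,s); save('w1.png',im)
near=(np.hypot(P[...,0]-504,P[...,1]+266)<60)&(d>0)
for lo in (222,192):
    q=P[near&(P[...,2]>lo)&(P[...,2]<232)]; print(len(q), cv2.minAreaRect(q[:,:2].astype(np.float32)) if len(q)>5 else '')
E
python3 g.py 503.5 -266.5 300
```

```text
3213 ((503.425537109375, -268.0891418457031), (77.85282897949219, 21.004566192626953), 58.6147575378418)
3787 ((502.0089416503906, -267.361328125), (80.09668731689453, 25.85819435119629), 59.08003616333008)
t 2.575 p [ 441.2 -307.2  301.2] F [ 1.9  2.1 -0.3] gap 85.3 jawdeg -32.1 tilt [ 0.001  0.001 -1.   ] tool units [ 0.312 -0.676  0.012]
```

View pics/w1.png

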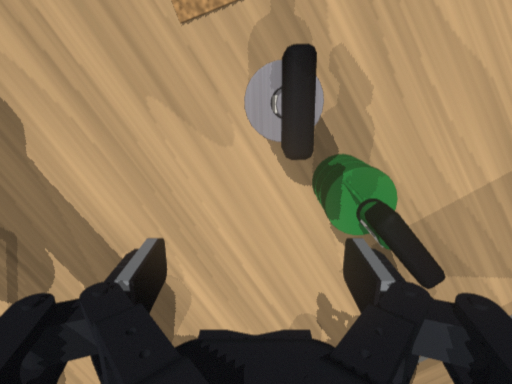

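The wrist view shows the silver tin's grip at (298,100), with the green one at (355,200). Its grip centre is (503.3,-268), which agrees with the other cameras.

Call:
move_arm(gripper=[0, 0, 0, 0, 0], offset=[[0.1, -0.22, 0], [0.2, -0.44, 0], [0.32, -0.66, 0], [0.32, -0.66, 0], [0.32, -0.66, 0]], rot=[[0, 0, 0], [0, 0, 0], [0, 0, 0.01], [0, 0, 0.01], [0, 0, 0.01]])

```text
time: 3.2
eef_pos: [501.0, -270.8, 301.3]
tool_rot: [0.96, -0.281, -0.0, 0.0]
contact_force: [-0.5, -1.2, -1.0]
finger_gap: 85.6
```

```bash
python3 g.py 503.3 -268 194
```

```text
t 3.2 p [ 501.  -270.8  301.3] F [-0.5 -1.2 -1. ] gap 85.6 jawdeg -32.7 tilt [-0. -0. -1.] tool units [ 0.005 -0.036  1.073]
```

Call:
move_arm(gripper=[0, 0, 0, 0, 0], offset=[[0, -0.03, 0.25], [0, -0.03, 0.5], [0, -0.03, 0.7], [0, -0.03, 0.85], [0, -0.03, 1]], rot=[[0, 0, 0.02], [0, 0, 0.02], [0, 0, 0.02], [0, 0, 0.02], [0, 0, 0.02]])

```text
time: 3.82
eef_pos: [502.8, -268.3, 201.1]
tool_rot: [0.957, -0.289, 0.0, 0.0]
contact_force: [-0.4, -0.3, 0.9]
finger_gap: 85.5
```

Call:
move_arm(gripper=[0, 0, 0.4, 0.7, 0.8], offset=[[0, 0, 0.07], [0, 0, 0.07], [0, 0, 0.07], [0, 0, 0.07], [0, 0, 0.07]], rot=[[0, 0, 0], [0, 0, 0], [0, 0, 0], [0, 0, 0], [0, 0, 0]], squeeze=50)

```text
time: 4.45
eef_pos: [503.2, -267.9, 194.7]
tool_rot: [0.957, -0.289, 0.0, 0.0]
contact_force: [-0.4, 0.7, -0.6]
finger_gap: 32.5
```

Call:
move_arm(gripper=[1, 1, 1, 1, 1], offset=[[0, 0, 0], [0, 0, 0], [0, 0, 0], [0, 0, 0], [0, 0, 0]], rot=[[0, 0, 0], [0, 0, 0], [0, 0, 0], [0, 0, 0], [0, 0, 0]], squeeze=50)

```text
time: 5.08
eef_pos: [503.2, -267.9, 194.7]
tool_rot: [0.957, -0.289, 0.0, 0.0]
contact_force: [0.9, 0.8, 4.3]
finger_gap: 21.3
```

```bash
python3 g.py 503.3 -268 194
```

```text
t 5.075 p [ 503.2 -267.9  194.7] F [0.9 0.8 4.3] gap 21.3 jawdeg -33.6 tilt [ 0.001 -0.    -1.   ] tool units [0.001 0.    0.007]
```

Gripped (gap 21.3). Now I'll lift gently.

Call:
move_arm(gripper=[1, 1, 1, 1, 1], offset=[[0, 0, -0.07], [0, 0, -0.14], [0, 0, -0.21], [0, 0, -0.28], [0, 0, -0.35]], rot=[[0, 0, 0], [0, 0, 0], [0, 0, 0], [0, 0, 0], [0, 0, 0]], squeeze=70)

```text
time: 5.7
eef_pos: [502.9, -267.7, 229.3]
tool_rot: [0.957, -0.289, -0.001, -0.0]
contact_force: [0.3, -0.3, -4.9]
finger_gap: 21.0
```

Call:
move_arm(gripper=[1, 1, 1, 1, 1], offset=[[0, 0, -0.07], [0, 0, -0.14], [0, 0, -0.21], [0, 0, -0.28], [0, 0, -0.35]], rot=[[0, 0, 0], [0, 0, 0], [0, 0, 0], [0, 0, 0], [0, 0, 0]])

```text
time: 6.32
eef_pos: [503.1, -267.8, 264.8]
tool_rot: [0.957, -0.289, 0.0, 0.0]
contact_force: [0.8, 0.0, -4.5]
finger_gap: 21.2
```

Call:
move_arm(gripper=[1, 1, 1, 1, 1], offset=[[0, 0, -0.08], [0, 0, -0.16], [0, 0, -0.24], [0, 0, -0.32], [0, 0, -0.4]], rot=[[0, 0, 0], [0, 0, 0], [0, 0, 0], [0, 0, 0], [0, 0, 0]])

```text
time: 6.95
eef_pos: [503.1, -267.8, 304.9]
tool_rot: [0.957, -0.289, 0.0, 0.0]
contact_force: [0.1, -0.9, -4.6]
finger_gap: 20.8
```

Call:
move_arm(gripper=[1, 1, 1, 1, 1], offset=[[0, 0, -0.08], [0, 0, -0.15], [0, 0, -0.21], [0, 0, -0.25], [0, 0, -0.27]], rot=[[0, 0, 0], [0, 0, 0], [0, 0, 0], [0, 0, 0], [0, 0, 0]])

```text
time: 7.58
eef_pos: [503.1, -267.9, 331.5]
tool_rot: [0.957, -0.289, 0.0, 0.0]
contact_force: [-1.0, -1.4, -4.5]
finger_gap: 20.8
```

```bash
python3 g.py 503.3 -268 320
cat > look.py <<'E'
import sys
from h import *
from scipy.optimize import least_squares
s=ctrl.get_state(); x0=s['eef_pos']
out=[]
for c in ('scene','side'):
    im,d=ctrl.snapshot(c); P=cloud(c,d)
    u=np.argwhere((np.hypot(P[...,0]-x0[0],P[...,1]-x0[1])<52)&(P[...,2]<190)&(P[...,2]>9)&(d>0)); m=np.zeros(d.shape,bool); m[tuple(u.T)]=1
    q=P[m]; zl=np.percentile(q[:,2],[1,50,99]); b=q[q[:,2]<zl[0]+90]
    f=lambda x:np.hypot(b[:,0]-x[0]-x[2]*(b[:,2]-zl[0]),b[:,1]-x[1]-x[3]*(b[:,2]-zl[0]))-44
    r=least_squares(f,[x0[0],x0[1],0,0],loss='soft_l1'); print(c,len(q),'z',zl.round(1),'axis',r.x.round(3),'res',np.median(abs(r.fun)).round(2))
    v0,u0=np.clip(u.mean(0).astype(int),90,384-90)[0],np.clip(u.mean(0).astype(int),90,422)[1]
    out.append(cv2.resize(im[v0-90:v0+90,u0-90:u0+90],(400,400)))
save(sys.argv[1],np.hstack(out))
E
python3 look.py l1.png
```

```text
t 7.575 p [ 503.1 -267.9  331.5] F [-1.  -1.4 -4.5] gap 20.8 jawdeg -33.6 tilt [ 0. -0. -1.] tool units [0.003 0.    0.115]
scene 511 z [115.3 152.9 189.3] axis [ 4.99713e+02 -2.71149e+02  7.00000e-03  1.30000e-02] res 1.57
side 757 z [112.9 153.  189.2] axis [ 5.03280e+02 -2.70855e+02  1.00000e-03  0.00000e+00] res 0.97
```

View pics/l1.png

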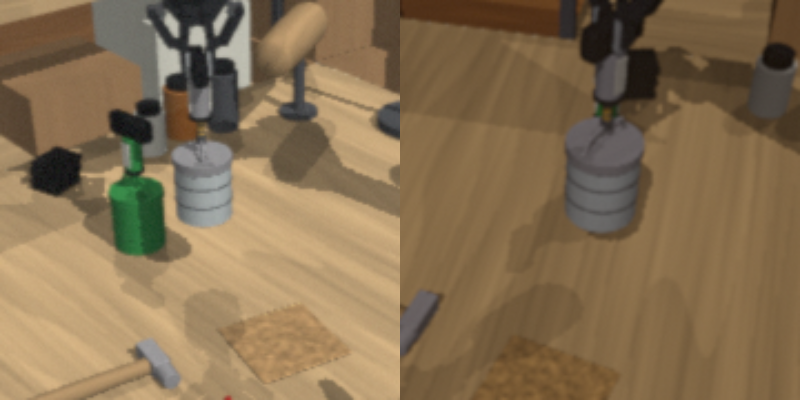

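The tin hangs upright with its bottom about 109 mm up. The scale is drawn about 28 mm, consistent with ~4.5 N. I'll hold still for about 3 s.

Call:
move_arm(gripper=[1, 1, 1, 1, 1], offset=[[0, 0, 0], [0, 0, 0], [0, 0, 0], [0, 0, 0], [0, 0, 0]], rot=[[0, 0, 0], [0, 0, 0], [0, 0, 0], [0, 0, 0], [0, 0, 0]])

```text
time: 8.3
eef_pos: [503.1, -267.8, 331.3]
tool_rot: [0.957, -0.289, 0.0, 0.0]
contact_force: [-0.6, 0.9, -4.6]
finger_gap: 20.6
```

Call:
move_arm(gripper=[1, 1, 1, 1, 1], offset=[[0, 0, 0], [0, 0, 0], [0, 0, 0], [0, 0, 0], [0, 0, 0]], rot=[[0, 0, 0], [0, 0, 0], [0, 0, 0], [0, 0, 0], [0, 0, 0]])

```text
time: 8.93
eef_pos: [503.1, -267.8, 331.3]
tool_rot: [0.957, -0.289, 0.0, 0.0]
contact_force: [0.2, 1.2, -4.4]
finger_gap: 21.2
```

Call:
move_arm(gripper=[1, 1, 1, 1, 1], offset=[[0, 0, 0], [0, 0, 0], [0, 0, 0], [0, 0, 0], [0, 0, 0]], rot=[[0, 0, 0], [0, 0, 0], [0, 0, 0], [0, 0, 0], [0, 0, 0]])

```text
time: 9.55
eef_pos: [503.1, -267.9, 331.3]
tool_rot: [0.957, -0.289, 0.0, 0.0]
contact_force: [0.3, -0.3, -4.6]
finger_gap: 21.4
```

Call:
move_arm(gripper=[1, 1, 1, 1, 1], offset=[[0, 0, 0], [0, 0, 0], [0, 0, 0], [0, 0, 0], [0, 0, 0]], rot=[[0, 0, 0], [0, 0, 0], [0, 0, 0], [0, 0, 0], [0, 0, 0]])

```text
time: 10.18
eef_pos: [503.1, -267.8, 331.3]
tool_rot: [0.957, -0.289, 0.0, 0.0]
contact_force: [-0.2, 0.2, -4.4]
finger_gap: 21.4
```

Call:
move_arm(gripper=[1, 1, 1, 1, 1], offset=[[0, 0, 0], [0, 0, 0], [0, 0, 0], [0, 0, 0], [0, 0, 0]], rot=[[0, 0, 0], [0, 0, 0], [0, 0, 0], [0, 0, 0], [0, 0, 0]])

```text
time: 10.8
eef_pos: [503.1, -267.9, 331.3]
tool_rot: [0.957, -0.289, 0.0, 0.0]
contact_force: [-0.1, 0.6, -4.2]
finger_gap: 21.2
```

```bash
python3 g.py 528.3 -60 331.5
```

```text
t 10.8 p [ 503.1 -267.9  331.3] F [-0.1  0.6 -4.2] gap 21.2 jawdeg -33.6 tilt [ 0. -0. -1.] tool units [-0.939 -1.871 -0.002]
```

Call:
move_arm(gripper=[1, 1, 1, 1, 1], offset=[[-0.01, -0.02, 0], [-0.04, -0.08, 0], [-0.08, -0.16, 0], [-0.13, -0.26, 0], [-0.18, -0.36, 0]], rot=[[0, 0, 0], [0, 0, 0], [0, 0, 0], [0, 0, 0], [0, 0, 0]])

```text
time: 11.42
eef_pos: [508.1, -226.9, 331.4]
tool_rot: [0.957, -0.289, 0.0, 0.0]
contact_force: [-0.0, -0.3, -4.9]
finger_gap: 21.0
```

Call:
move_arm(gripper=[1, 1, 1, 1, 1], offset=[[-0.05, -0.1, 0], [-0.1, -0.2, 0], [-0.15, -0.3, 0], [-0.2, -0.4, 0], [-0.25, -0.5, 0]], rot=[[0, 0, 0], [0, 0, 0], [0, 0, 0], [0, 0, 0], [0, 0, 0]])

```text
time: 12.05
eef_pos: [514.9, -171.7, 331.3]
tool_rot: [0.957, -0.289, 0.0, 0.0]
contact_force: [-0.3, -0.7, -4.4]
finger_gap: 21.2
```

Call:
move_arm(gripper=[1, 1, 1, 1, 1], offset=[[-0.05, -0.1, 0], [-0.1, -0.2, 0], [-0.15, -0.3, 0], [-0.2, -0.4, 0], [-0.25, -0.5, 0]], rot=[[0, 0, 0], [0, 0, 0], [0, 0, 0], [0, 0, 0], [0, 0, 0]])

```text
time: 12.68
eef_pos: [521.7, -116.2, 331.3]
tool_rot: [0.957, -0.289, 0.0, 0.0]
contact_force: [0.2, -0.1, -4.4]
finger_gap: 21.1
```

Call:
move_arm(gripper=[1, 1, 1, 1, 1], offset=[[-0.05, -0.1, 0], [-0.1, -0.2, 0], [-0.15, -0.3, 0], [-0.19, -0.38, 0], [-0.22, -0.44, 0]], rot=[[0, 0, 0], [0, 0, 0], [0, 0, 0], [0, 0, 0], [0, 0, 0]])

```text
time: 13.3
eef_pos: [527.7, -67.6, 331.3]
tool_rot: [0.957, -0.289, 0.0, 0.0]
contact_force: [-0.4, -0.1, -5.1]
finger_gap: 21.0
```

Call:
move_arm(gripper=[1, 1, 1, 1, 1], offset=[[-0.02, -0.04, 0], [-0.03, -0.06, 0], [-0.04, -0.07, 0], [-0.04, -0.07, 0], [-0.04, -0.07, 0]], rot=[[0, 0, 0], [0, 0, 0], [0, 0, 0], [0, 0, 0], [0, 0, 0]])

```text
time: 13.92
eef_pos: [528.1, -60.2, 331.3]
tool_rot: [0.957, -0.289, -0.0, 0.0]
contact_force: [0.3, 1.1, -4.7]
finger_gap: 21.0
```

```bash
python3 g.py 528.3 -60 225; python3 look.py l2.png
```

```text
t 13.925 p [528.1 -60.2 331.3] F [ 0.3  1.1 -4.7] gap 21.0 jawdeg -33.6 tilt [-0. -0. -1.] tool units [ 0.    -0.003  1.063]
scene 631 z [  9.5 152.8 189.4] axis [510.678 -58.281  -5.358   2.385] res 6.63
side 828 z [113.  152.7 189.2] axis [ 5.2855e+02 -6.3030e+01 -2.0000e-03 -3.0000e-03] res 0.75
```

View pics/l2.png

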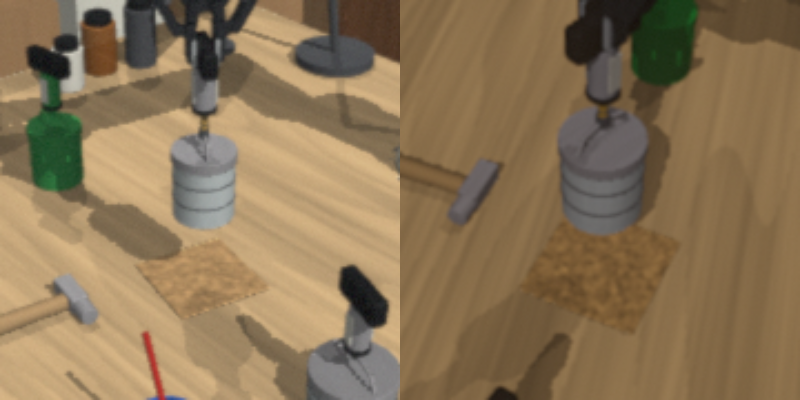

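The tin hangs upright over the mat. In the side view its axis is about (528,-62), against a mat centre of about (528.5,-61.5). I'll lower it.

Call:
move_arm(gripper=[1, 1, 1, 1, 1], offset=[[0, 0, 0.05], [0, 0, 0.15], [0, 0, 0.25], [0, 0, 0.35], [0, 0, 0.45]], rot=[[0, 0, 0], [0, 0, 0], [0, 0, 0], [0, 0, 0], [0, 0, 0]])

```text
time: 14.65
eef_pos: [528.1, -60.0, 285.4]
tool_rot: [0.957, -0.289, -0.0, 0.0]
contact_force: [-1.4, 0.7, -4.4]
finger_gap: 20.8
```

Call:
move_arm(gripper=[1, 1, 1, 1, 1], offset=[[0, 0, 0.1], [0, 0, 0.2], [0, 0, 0.3], [0, 0, 0.38], [0, 0, 0.44]], rot=[[0, 0, 0], [0, 0, 0], [0, 0, 0], [0, 0, 0], [0, 0, 0]])

```text
time: 15.28
eef_pos: [528.1, -60.1, 241.8]
tool_rot: [0.957, -0.289, -0.0, 0.0]
contact_force: [1.1, -1.0, -4.6]
finger_gap: 21.0
```

Call:
move_arm(gripper=[1, 1, 1, 1, 1], offset=[[0, 0, 0.02], [0, 0, 0.04], [0, 0, 0.06], [0, 0, 0.08], [0, 0, 0.1]], rot=[[0, 0, 0], [0, 0, 0], [0, 0, 0], [0, 0, 0], [0, 0, 0]])

```text
time: 15.9
eef_pos: [528.2, -60.1, 232.3]
tool_rot: [0.957, -0.289, 0.0, 0.0]
contact_force: [0.3, -0.0, -4.7]
finger_gap: 21.3
```

Call:
move_arm(gripper=[1, 1, 1, 1, 1], offset=[[0, 0, 0.02], [0, 0, 0.04], [0, 0, 0.06], [0, 0, 0.08], [0, 0, 0.1]], rot=[[0, 0, 0], [0, 0, 0], [0, 0, 0], [0, 0, 0], [0, 0, 0]])

```text
time: 16.52
eef_pos: [528.1, -60.1, 222.2]
tool_rot: [0.957, -0.289, 0.0, 0.0]
contact_force: [0.3, -0.2, -4.6]
finger_gap: 21.2
```

Call:
move_arm(gripper=[1, 1, 1, 1, 1], offset=[[0, 0, 0.03], [0, 0, 0.06], [0, 0, 0.09], [0, 0, 0.12], [0, 0, 0.15]], rot=[[0, 0, 0], [0, 0, 0], [0, 0, 0], [0, 0, 0], [0, 0, 0]])

```text
time: 17.15
eef_pos: [528.2, -60.0, 207.3]
tool_rot: [0.957, -0.289, 0.0, -0.0]
contact_force: [-0.5, 1.2, -2.5]
finger_gap: 21.2
```

```bash
python3 g.py 528.3 -60 199
```

```text
t 17.15 p [528.2 -60.  207.3] F [-0.5  1.2 -2.5] gap 21.2 jawdeg -33.6 tilt [ 0. -0. -1.] tool units [ 0.001 -0.001  0.083]
```

Call:
move_arm(gripper=[1, 1, 1, 1, 1], offset=[[0, 0, 0.03], [0, 0, 0.06], [0, 0, 0.08], [0, 0, 0.08], [0, 0, 0.08]], rot=[[0, 0, 0], [0, 0, 0], [0, 0, 0], [0, 0, 0], [0, 0, 0]], squeeze=20)

```text
time: 17.77
eef_pos: [528.2, -60.1, 199.4]
tool_rot: [0.957, -0.289, 0.0, 0.0]
contact_force: [-1.2, 1.1, -0.7]
finger_gap: 21.0
```

```bash
python3 g.py 528.3 -60 199; python3 look.py l3.png
```

```text
t 17.775 p [528.2 -60.1 199.4] F [-1.2  1.1 -0.7] gap 21.0 jawdeg -33.6 tilt [ 0. -0. -1.] tool units [ 0.001 -0.001  0.004]
scene 1188 z [  9.9  93.3 181.3] axis [ 5.25154e+02 -6.36410e+01  5.00000e-03  1.60000e-02] res 1.27
side 1716 z [ 11.6 102.2 184.2] axis [ 5.28566e+02 -6.34380e+01 -2.00000e-03  1.90000e-02] res 0.81
```

View pics/l3.png

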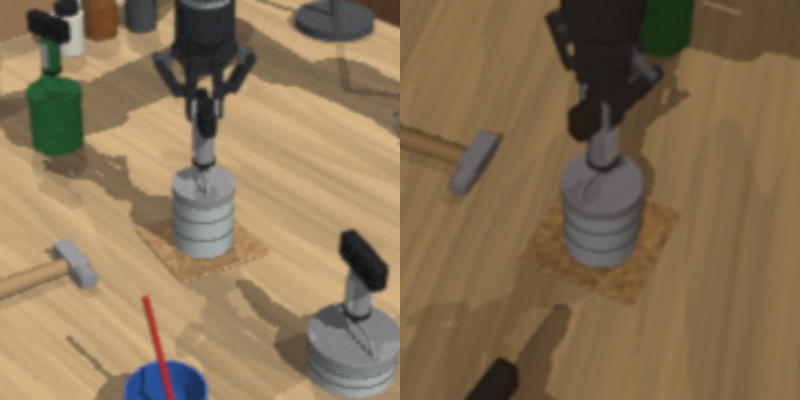

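The tin stands wholly on the mat in both views, and the load is off the gripper. I'll open slowly, then rise straight up.

Call:
move_arm(gripper=[0.72, 0.65, 0.58, 0.5, 0.4], offset=[[0, 0, 0], [0, 0, 0], [0, 0, 0], [0, 0, 0], [0, 0, 0]], rot=[[0, 0, 0], [0, 0, 0], [0, 0, 0], [0, 0, 0], [0, 0, 0]])

```text
time: 18.5
eef_pos: [528.2, -60.1, 199.3]
tool_rot: [0.957, -0.289, 0.0, 0.0]
contact_force: [0.4, 0.6, 0.3]
finger_gap: 50.9
```

Call:
move_arm(gripper=[0.3, 0.1, 0, 0, 0], offset=[[0, 0, 0], [0, 0, 0], [0, 0, 0], [0, 0, 0], [0, 0, 0]], rot=[[0, 0, 0], [0, 0, 0], [0, 0, 0], [0, 0, 0], [0, 0, 0]])

```text
time: 19.12
eef_pos: [528.1, -60.1, 199.3]
tool_rot: [0.957, -0.289, 0.0, 0.0]
contact_force: [0.4, 0.7, -0.3]
finger_gap: 85.5
```

Call:
move_arm(gripper=[0, 0, 0, 0, 0], offset=[[0, 0, -0.1], [0, 0, -0.3], [0, 0, -0.5], [0, 0, -0.75], [0, 0, -1]], rot=[[0, 0, 0], [0, 0, 0], [0, 0, 0], [0, 0, 0], [0, 0, 0]])

```text
time: 19.75
eef_pos: [528.1, -60.1, 300.9]
tool_rot: [0.957, -0.289, 0.0, -0.0]
contact_force: [-0.4, 0.8, 0.3]
finger_gap: 85.3
```

Call:
move_arm(gripper=[0, 0, 0, 0, 0], offset=[[0, 0, -0.1], [0, 0, -0.2], [0, 0, -0.3], [0, 0, -0.3], [0, 0, -0.3]], rot=[[0, 0, 0], [0, 0, 0], [0, 0, 0], [0, 0, 0], [0, 0, 0]])

```text
time: 20.38
eef_pos: [528.1, -60.0, 328.7]
tool_rot: [0.957, -0.289, -0.0, 0.0]
contact_force: [-0.9, -0.3, 0.8]
finger_gap: 86.1
```

```bash
python3 g.py 528.3 -60 199; python3 look.py l4.png
python3 - <<'E'
from h import *
for c in ('scene','side'):
    im,d=ctrl.snapshot(c);P=cloud(c,d)
    for r in ctrl.regions_of('short_tin',c)[:1]:
        q=P[r['pixels']&(d>0)]; print(c,np.round(np.percentile(q,[2,50,98],axis=0)).tolist())
E
```

```text
t 20.375 p [528.1 -60.  328.7] F [-0.9 -0.3  0.8] gap 86.1 jawdeg -33.6 tilt [-0.001  0.    -1.   ] tool units [ 0.003 -0.002  1.297]
scene 1185 z [ 10.1  92.9 180. ] axis [ 5.24679e+02 -6.31320e+01  1.50000e-02  8.00000e-03] res 1.26
side 1721 z [ 11.  102.1 185. ] axis [ 5.28604e+02 -6.34590e+01 -4.00000e-03  1.80000e-02] res 0.84
scene [[514.0, 194.0, 3.0], [573.0, 253.0, 56.0], [614.0, 295.0, 182.0]]
side [[510.0, 197.0, 10.0], [552.0, 256.0, 55.0], [607.0, 295.0, 181.0]]
```

View pics/l4.png

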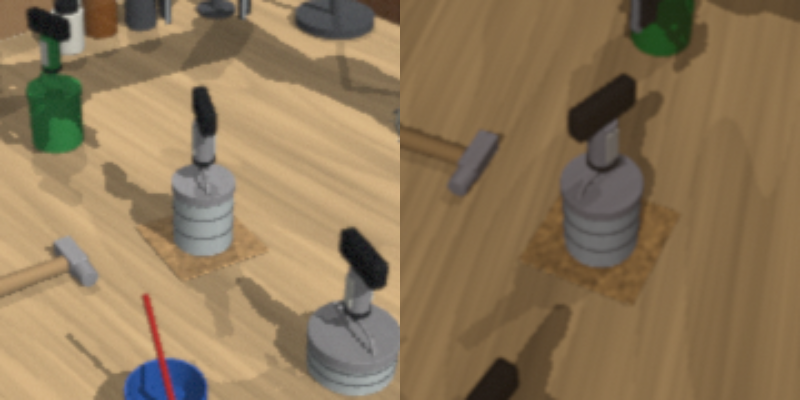

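The tin stands upright on the mat with margin all round. The gripper is clear and the short tin is unmoved.

```bash
python3 -c "
from rig import ctrl
print(ctrl.job_done())"
```

```text
the job is handed in; nothing more can be done
None
```

The silver tall tin is weighed and now stands on the cork mat, and the job is handed in at about 20.5 s of the 54 s allowed.

- **Weighing:** I lifted the tin by its black grip until its underside was about 109 mm above the table, and held it still for about 3 s. The wrist force was 4.2–4.7 N and the scale was drawn out roughly 28 mm, so the tin and scale together weigh about 0.45 kg.
- **Setting down:** I lowered it slowly onto the mat until the load was off the gripper, then opened the fingers and rose straight up.
- **Last checks:**
  - The tin is upright, with its axis at about (525–529, -63) mm. The mat centre is about (528.5, -61.5) mm, which leaves over 20 mm of mat on every side.
  - The short tin has not moved, within measuring noise.
  - The gripper is open, clear and touching nothing.
- **Disagreements:** The two cameras differ by about 4 mm in x on the tin's position. While the tin hung over the mat, the scene camera's position fit failed because table or mat points got mixed in. I relied on the side camera there.

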